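# Put the specimen boxes away in two stacks by lid colour

## Task

Put the blue and orange specimen boxes away, each colour stacked on the dock of its own colour: the tall box with the white spot at the bottom and the flat one on top of it, with all feet fully home in the corner recesses of the dock or of the lid below. Carry the boxes upright and set them down without dropping them. Leave the green-lidded box and the amber jar standing where they are.

Things in the scene. Friction and masses are not known exactly. Their poses are not given: they have to be found in the camera images.
- blue_tall_c (a point): The tall blue specimen box, white, fixed blue lid with a white spot 28 mm wide. 80 (x) x 54 (y) mm, 60 mm high, about 160 g. Under it 4 round feet, 6 mm high, 9 mm across, at x +-29, y +-16 mm; in the lid's top 4 recesses at the same places, 16 mm square, 5 mm deep, for the feet of a box above (3 mm play, either way round; it rests 5 mm below the lid's top). Loose. Point: its centre, 30 mm above its feet tips; z up.
- blue_flat_c (a point): The flat blue specimen box, white, fixed blue lid without spot. 80 (x) x 54 (y) mm, 46 mm high, about 130 g. Under it 4 round feet, 6 mm high, 9 mm across, at x +-29, y +-16 mm; in the lid's top 4 recesses at the same places, 16 mm square, 5 mm deep, for the feet of a box above (3 mm play, either way round; it rests 5 mm below the lid's top). Loose. Point: its centre, 23 mm above its feet tips; z up.
- orange_tall_c (a point): The tall orange specimen box, white, fixed orange lid with a white spot 28 mm wide. 80 (x) x 54 (y) mm, 60 mm high, about 160 g. Under it 4 round feet, 6 mm high, 9 mm across, at x +-29, y +-16 mm; in the lid's top 4 recesses at the same places, 16 mm square, 5 mm deep, for the feet of a box above (3 mm play, either way round; it rests 5 mm below the lid's top). Loose. Point: its centre, 30 mm above its feet tips; z up.
- orange_flat_c (a point): The flat orange specimen box, white, fixed orange lid without spot. 80 (x) x 54 (y) mm, 46 mm high, about 130 g. Under it 4 round feet, 6 mm high, 9 mm across, at x +-29, y +-16 mm; in the lid's top 4 recesses at the same places, 16 mm square, 5 mm deep, for the feet of a box above (3 mm play, either way round; it rests 5 mm below the lid's top). Loose. Point: its centre, 23 mm above its feet tips; z up.
- green_box_c (a point): The green specimen box, white, fixed green lid without spot. 80 (x) x 54 (y) mm, 46 mm high, about 130 g. Under it 4 round feet, 6 mm high, 9 mm across, at x +-29, y +-16 mm; in the lid's top 4 recesses at the same places, 16 mm square, 5 mm deep, for the feet of a box above (3 mm play, either way round; it rests 5 mm below the lid's top). Loose. Point: its centre, 23 mm above its feet tips; z up. Stays.
- jar_c (a point): Amber glass jar with a steel cap, 56 mm across, 75 mm high, standing loose; it stays where it stands. This point is its centre, half-way up.
- blue_dock: The blue dock: a low blue plate fixed to the bench, 104 x 78 mm, with a raised pad 80 (x) x 54 (y) mm that has 4 corner recesses like a box lid (16 mm square, 5 mm deep, at x +-29, y +-16 mm). Origin: on the bench under its middle; z up. Pad top 10 mm, recess floors 5 mm above the bench: feet tips of a box in it are 5 mm above the bench.
- orange_dock: The orange dock: a low orange plate fixed to the bench, 104 x 78 mm, with a raised pad 80 (x) x 54 (y) mm that has 4 corner recesses like a box lid (16 mm square, 5 mm deep, at x +-29, y +-16 mm). Origin: on the bench under its middle; z up. Pad top 10 mm, recess floors 5 mm above the bench: feet tips of a box in it are 5 mm above the bench.

How it is judged:
By the outcome, as a careful person would: the job done as asked, in the order asked, and still so for the second after the job is handed in, with the robot touching nothing.
It also fails if it takes over 128 s, if anything falls off the work surface, if the arm or the gripper's body presses on something with over 40 N, if the wrist force passes 120 N, or if a joint passes its speed limit or range.

## Robot

A 7-joint arm with a two-finger parallel gripper is mounted at the origin on the work surface. World frame = base frame: x ahead of the robot, y to its left, z up, the work surface at z = 0. Lengths are in mm, angles in rad, forces in N, time in s.
With the tool pointing down it reaches from about 350 to 900 mm from the base axis. Payload 8.1 kg.
Tool frame: the origin (TCP) lies midway between the tips of the shut fingers; the grasp point (between the pads) lies tcp_to_grasp behind it (tcp_to_grasp is the distance from the TCP to the grasp point, in mm); z points along the fingers, y is the line along which they close (so a half turn about z gives the same grasp; the last joint's range is limited). The gripper opens to 92 mm and grips with 3 to 60 N. Pads are 19 mm wide; open, the fingers measure 130 mm over their backs; the gripper's body (75 mm by 190 mm) begins 47 mm behind the grasp point.
Start: joints at [1.074, 0.434, 0.025, 1.573, -0.012, 1.134, -0.075], TCP at [239.791, -577.184, 226.742] pointing down, gripper open.
Joint ranges: [-2.62, 2.62], [-0.44, 2.09], [-1.27, 1.32], [0.08, 2.57], [-1.32, 4.46], [0.12, 2], [-2.74, 2.74]. Speed limits (rad/s): [2.22, 2.22, 3.01, 3.01, 3.14, 3.14, 3.14].

## Interface

Orientations are given as a 3x3 rotation matrix whose columns are the frame's x, y, z axes.
In Python, from workcell import * gives the robot as it stands.
- The arm moves only by the tool send_rows, never from a script. Its argument "increments" is a list of rows, each a list of 7 numbers: the shift along the tool's x, y, z in cm, then the turn, a rotation vector about the tool's x, y, z in rad, then the finger opening in cm, from 0 to 9.18. A call has 1 to 8 rows; each row shifts and turns the commanded pose from where the row before left it, along the tool's axes as they then stand; what a row does not reach is not made up. A row lasts 1/10 s, in which the tool goes at most 50 mm and 8.59 degrees, less where a joint would pass 70% of its speed; a pose out of reach is approached as far as the arm can. A call with a gripper value outside its range is refused whole. The fingers move at their own pace and stop on an object; the grip force is fixed at half the most. Time passes only in rows, so rows that do not move let the fingers close. It gives the time, the measured TCP pose, the force, the opening and the grip force at its end, in the units of the state.
- get_obs(): the state, without advancing time (a new reading comes with each control period).
- read_camera(name): name is "scene" or "top"; returns a dict with "pixels" (420x560x3 uint8, blue, green, red), "vertical_fov" (degrees; the focal length in pixels is half the picture's height over the tangent of half this angle, whatever the lens; pixels are square), "cx", "cy" (the principal point, pixels), "R" (3x3) and "t" (3): a world point X has camera coordinates R X + t. Camera axes: x right, y down, z forward; pixel columns grow to the right and rows downward; lengths in mm; the calibration is good to about 2 mm. A picture is of the moment at which its call begins. There is no depth.
- hand_in(): hands the job in; it is judged then, once.
The state is a dict: "clock": time; "qpos": joint angles; "qvel": joint speeds; "joint_efforts": joint torques, N m; "eef_pos": TCP position; "orientation": TCP orientation; "wrist_force": force on the tool from outside, world axes, zero at the start; "moment": the same for the moment, N m; "gripper_width": opening from 0.0 (shut) to 1.0 (fully open); "gripper_force": force on a finger pad.
Only numpy, scipy, OpenCV 4.12 (cv2) and the standard library are available. Lean on these libraries where they do the work, as an engineer would, in place of code of your own. Each camera call takes 0.05 s, during which the arm holds its last target. There are 200 camera calls.

## Working session

There is one attempt and no reset: what is moved stays moved. The work goes in short steps, Python scripts to look and compute and a tool call to move; the robot and the scene stay as the last step left them, time stands still between calls to the robot, and variables do not carry over. Pictures are saved under pics/ and viewed, at most 14 in all, crops included, and the job is handed in when it is done.

Besides the shell and the picture viewer there is one more tool, called after "Emit:" as a command line: name --pt "numbers of a row" for each row, then --argument value for the rest. send_rows: Moves the arm, as the interface text tells. Its arguments: {"type":"object","properties":{"increments":{"type":"array","items":{"type":"array","items":{"type":"number"}}}},"required":["increments"]}

```bash
ls; mkdir -p pics; python3 - <<'E'
from workcell import *
import cv2
o=get_obs()
print(o)
try: print(tcp_to_grasp)
except Exception as e: print(e)
for n in ("scene","top"):
    c=read_camera(n); cv2.imwrite(f"pics/{n}0.png",c["pixels"]); print(n,{k:c[k] for k in c if k!="pixels"})
E
```

```text
pics
{'clock': 0.0, 'qpos': array([ 1.07440781,  0.43522532,  0.0249469 ,  1.57410224, -0.011591  ,
        1.13400151, -0.07507399]), 'qvel': array([-0.00081636,  0.00050021,  0.00166894,  0.00061411,  0.00051027,
       -0.0008252 , -0.0004507 ]), 'joint_efforts': array([-1.14520382e-03, -6.67860246e+01,  9.84436199e-01, -3.14470410e+01,
       -6.04638085e-02,  4.27151355e-02,  2.02569713e-04]), 'eef_pos': array([ 239.56520851, -576.70319831,  225.94123479]), 'orientation': array([[ 9.23468312e-01,  3.83673991e-01, -7.38941670e-04],
       [ 3.83674677e-01, -9.23467246e-01,  1.40975684e-03],
       [-1.41501396e-04, -1.58537897e-03, -9.99998733e-01]]), 'wrist_force': array([ 0.54595029, -0.62192241,  0.09417483]), 'moment': array([ 0.02127229,  0.01272771, -0.01056919]), 'gripper_force': 0.0, 'gripper_width': 1.0001566979556697}
18.8
scene {'vertical_fov': 53.46852766539951, 'cx': 277.0102449568676, 'cy': 210.57436100339714, 'R': array([[ 0.1995326 ,  0.9797095 ,  0.01886871],
       [ 0.72899871, -0.13554922, -0.67095997],
       [-0.65478823,  0.14763365, -0.74125345]]), 't': array([-104.56633476, -363.05709495, 1348.97587214])}
top {'vertical_fov': 54.50483827356395, 'cx': 278.6091041354673, 'cy': 209.33062637528317, 'R': array([[-0.14170547, -0.98990246,  0.00356119],
       [-0.96782067,  0.13778693, -0.21056569],
       [ 0.20794881, -0.0332849 , -0.97757322]]), 't': array([ 61.89516144, 549.88953594, 882.64919262])}
```

View pics/scene0.png

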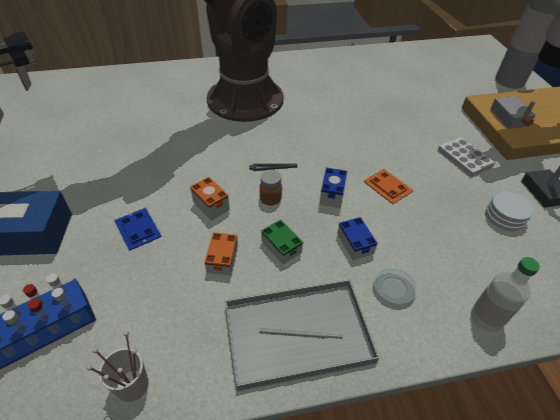

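View pics/top0.png

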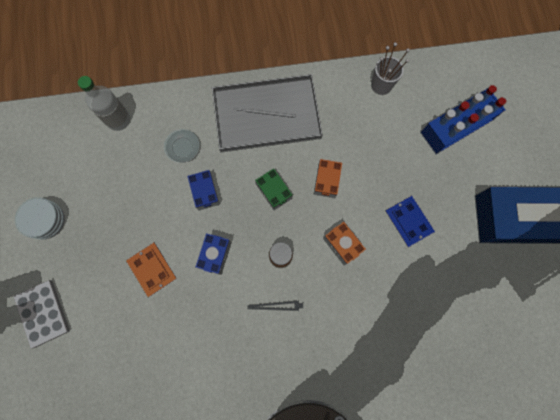

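The scene view shows blue tall (334,183), blue flat (357,235), orange tall (210,192), orange flat (221,252), green (282,239), jar (270,188), blue dock (138,228) and orange dock (388,185). In the top view they are at blue tall (213,254), blue flat (203,189), orange tall (345,242), orange flat (328,177), green (273,188), jar (281,252), blue dock (410,221) and orange dock (151,268). I'll fit the lid silhouettes in both cameras.

```bash
cat > h.py <<'E'
import numpy as np, cv2
from scipy.optimize import minimize
from workcell import *
H={'tall':60,'flat':46}
def cams(save=None):
    cs={n:read_camera(n) for n in("top","scene")}
    if save:
        for n in cs: cv2.imwrite(f"pics/{n}{save}.png",cs[n]["pixels"])
    return cs
def f(c): return 210/np.tan(np.radians(c["vertical_fov"]/2))
def proj(c,P):
    q=np.atleast_2d(P)@c["R"].T+c["t"]; return q[:,:2]/q[:,2:]*f(c)+[c["cx"],c["cy"]]
def ray(c,uv,z):
    d=c["R"].T@np.array([(uv[0]-c["cx"])/f(c),(uv[1]-c["cy"])/f(c),1]); o=-c["R"].T@c["t"]
    return o+d*(z-o[2])/d[2]
HUE={'blue':(108,130),'orange':(3,18),'green':(45,85)}
def mask(c,col,uv,r=45):
    h=cv2.cvtColor(c["pixels"],cv2.COLOR_BGR2HSV); lo,hi=HUE[col]
    m=cv2.inRange(h,(lo,120,30),(hi,255,255))
    m=cv2.morphologyEx(m,cv2.MORPH_CLOSE,np.ones((3,3)))
    n,l,s,ce=cv2.connectedComponentsWithStats(m)
    k=[i for i in range(1,n) if s[i,4]>100]
    k=min(k,key=lambda i:np.hypot(*(ce[i]-uv)))
    m=(l==k).astype(np.uint8)
    cn=cv2.findContours(m,0,2)[0]; o=np.zeros_like(m); cv2.fillConvexPoly(o,cv2.convexHull(max(cn,key=cv2.contourArea)),1)
    return o
def pts(p,kind,z0,th):
    x,y,a=p; R=np.array([[np.cos(a),-np.sin(a)],[np.sin(a),np.cos(a)]])
    L=[(104,78,0),(104,78,5),(80,54,10)] if kind=='dock' else [(80,54,z0-th),(80,54,z0)]
    o=[]
    for w,d,z in L:
        for sx in(-.5,.5):
            for sy in(-.5,.5): o.append([*(R@[sx*w,sy*d]+[x,y]),z])
    return np.array(o)
def fit(cs,col,kind,guess,z0=None,names=("top","scene"),th=10):
    """guess: x,y ; z0 lid top height"""
    z0=z0 or H.get(kind,10); ms={}
    for n in names:
        uv=proj(cs[n],[[*guess,z0]])[0]; m=mask(cs[n],col,uv)
        ms[n]=cv2.GaussianBlur(m.astype(np.float32),(0,0),1.)
    def cost(p):
        t=0
        for n in names:
            o=np.zeros((420,560),np.float32)
            hu=cv2.convexHull(proj(cs[n],pts(p,kind,z0,p[3] if len(p)>3 else th)[:,:]).astype(np.float32))
            cv2.fillConvexPoly(o,np.round((hu)*16).astype(np.int32),1.,cv2.LINE_AA,4)
            o=cv2.GaussianBlur(o,(0,0),1.); t+=((o-ms[n])**2).sum()
        return t
    best=None
    for a in np.arange(-1.5,1.6,.4):
        s=np.array([[*guess,a]]+[np.array([*guess,a])+d for d in np.diag([8,8,.3])])
        r=minimize(cost,s[0],method="Nelder-Mead",options=dict(initial_simplex=s,xatol=.05,fatol=.05))
        if best is None or r.fun<best.fun: best=r
    return best.x,best.fun
E
python3 - <<'E'
from h import *
cs=cams()
T=dict(blue_tall=(213,254),blue_flat=(203,189),orange_tall=(345,242),orange_flat=(328,177),green_flat=(273,188),blue_dock=(410,221),orange_dock=(151,268))
for k,uv in T.items():
    col,kind=k.split('_'); g=ray(cs["top"],uv,H.get(kind,10))[:2]
    for nm in (("top",),("scene",),("top","scene")):
      best=min(((*fit(cs,col,kind,g,names=nm,th=th),th) for th in ((10,) if kind=='dock' else (5,10,15))),key=lambda r:r[1])
      print(k,nm,best[0].round(2),round(best[1],1),best[2])
for n,uv in (("top",(281,246)),("scene",(270,179))): print("jar cap",ray(cs[n],uv,75).round())
E
```

```text
blue_tall ('top',) [ 4.7508e+02  1.4635e+02 -4.3000e-01] 7.4 5
blue_tall ('scene',) [ 4.7864e+02  1.4945e+02 -3.8000e-01] 26.5 15
blue_tall ('top', 'scene') [ 4.7578e+02  1.4842e+02 -4.0000e-01] 59.2 15
blue_flat ('top',) [6.3095e+02 1.5459e+02 1.5000e-01] 9.3 5
blue_flat ('scene',) [639.2  158.57  -2.98] 27.0 5
blue_flat ('top', 'scene') [6.3399e+02 1.5669e+02 1.2000e-01] 85.9 10
orange_tall ('top',) [ 456.98 -154.65    0.5 ] 4.5 5
orange_tall ('scene',) [ 459.78 -151.24    0.5 ] 25.8 10
orange_tall ('top', 'scene') [ 457.67 -153.44    0.51] 53.0 10
orange_flat ('top',) [ 6.1797e+02 -1.4441e+02 -3.4000e-01] 8.3 5
orange_flat ('scene',) [ 6.2167e+02 -1.4344e+02 -3.0000e-01] 27.1 15
orange_flat ('top', 'scene') [ 6.2087e+02 -1.4443e+02 -3.3000e-01] 56.3 15
green_flat ('top',) [ 6.1088e+02 -1.2090e+01  4.5000e-01] 80.8 5
green_flat ('scene',) [ 6.1725e+02 -8.9700e+00  5.1000e-01] 24.7 5
green_flat ('top', 'scene') [ 6.139e+02 -1.059e+01  4.700e-01] 151.7 5
blue_dock ('top',) [ 4.9243e+02 -3.2975e+02  3.8000e-01] 19.5 10
blue_dock ('scene',) [ 494.67 -328.26   -2.75] 19.1 10
blue_dock ('top', 'scene') [ 4.9274e+02 -3.2960e+02  3.7000e-01] 49.0 10
orange_dock ('top',) [464.07 302.38   0.47] 20.7 10
orange_dock ('scene',) [4.6713e+02 3.0593e+02 4.5000e-01] 6.0 10
orange_dock ('top', 'scene') [4.6620e+02 3.0362e+02 4.6000e-01] 51.4 10
jar cap [466.  -9.  75.]
jar cap [463.  -6.  75.]
```

```bash
cat > p.py <<'E'
import sys; from h import *
def plan(x,y,z,yaw,n,w):
    o=get_obs(); p=o["eef_pos"]; R=o["orientation"]; y0=np.arctan2(R[1,0],R[0,0])
    d=np.array([x,y,z])-p; dy=yaw-y0; out=[]
    for i in range(n):
        a=y0+dy*i/n; Rz=np.array([[np.cos(a),np.sin(a),0],[np.sin(a),-np.cos(a),0],[0,0,-1]])
        out.append([*(Rz.T@d/n/10).round(2).tolist(),0,0,round(-dy/n,3),w])
    t=-np.array([R[1,2],-R[0,2],0]) ; print("t",round(o["clock"],1),p.round(1),"yaw",round(y0,3),"step",np.linalg.norm(d)/n,"tilt",R[:,2].round(4))
    print(str(out).replace(" ",""))
if __name__=="__main__": a=[float(v) for v in sys.argv[1:]]; plan(*a[:4],int(a[4]),a[5])
E
python3 p.py 458.5 -153 130 .5 12 9
```

```text
t 0.2 [ 239.7 -576.9  226.3] yaw 0.394 step 40.556207308393844 tilt [-4.e-04  8.e-04 -1.e+00]
[[3.04,-2.56,0.8,0,0,np.float64(-0.009),9.0],[3.06,-2.54,0.8,0,0,np.float64(-0.009),9.0],[3.08,-2.51,0.8,0,0,np.float64(-0.009),9.0],[3.11,-2.48,0.8,0,0,np.float64(-0.009),9.0],[3.13,-2.45,0.8,0,0,np.float64(-0.009),9.0],[3.15,-2.43,0.8,0,0,np.float64(-0.009),9.0],[3.17,-2.4,0.8,0,0,np.float64(-0.009),9.0],[3.19,-2.37,0.8,0,0,np.float64(-0.009),9.0],[3.21,-2.34,0.8,0,0,np.float64(-0.009),9.0],[3.23,-2.31,0.8,0,0,np.float64(-0.009),9.0],[3.25,-2.28,0.8,0,0,np.float64(-0.009),9.0],[3.27,-2.25,0.8,0,0,np.float64(-0.009),9.0]]
```

Emit:
send_rows --pt "3.04 -2.56 0.8 0 0 -0.009 9" --pt "3.06 -2.54 0.8 0 0 -0.009 9" --pt "3.08 -2.51 0.8 0 0 -0.009 9" --pt "3.1 -2.48 0.8 0 0 -0.009 9" --pt "3.13 -2.45 0.8 0 0 -0.009 9" --pt "3.15 -2.43 0.8 0 0 -0.009 9" --pt "3.17 -2.4 0.8 0 0 -0.009 9" --pt "3.19 -2.37 0.8 0 0 -0.009 9"

```text
clock: 1.0
eef_pos: [385.9, -293.0, 162.5]
orientation: [[0.893, 0.449, 0.0], [0.449, -0.893, -0.0], [0.0, 0.0, -1.0]]
wrist_force: [0.8, -0.2, -0.0]
gripper_width: 0.978
gripper_force: 0.0
```

Emit:
send_rows --pt "3.2 -2.34 0.8 0 0 -0.009 9" --pt "3.2 -2.3 0.8 0 0 -0.009 9" --pt "3.2 -2.3 0.8 0 0 -0.009 9" --pt "3.3 -2.25 0.8 0 0 -0.009 9" --pt "0 0 0 0 0 0 9" --pt "0 0 0 0 0 0 9"

```text
clock: 1.6
eef_pos: [457.6, -152.7, 130.5]
orientation: [[0.876, 0.483, -0.001], [0.483, -0.876, 0.0], [-0.0, -0.0, -1.0]]
wrist_force: [-0.9, -1.0, 0.5]
gripper_width: 0.98
gripper_force: 0.0
```

```bash
sed -i 's/round(-dy\/n,3)/round(float(-dy\/n),3)/' p.py; python3 p.py 458.5 -153 26 .5 4 9
```

```text
t 1.6 [ 457.6 -152.7  130.5] yaw 0.504 step 26.12921586121575 tilt [-6.e-04  1.e-04 -1.e+00]
[[0.02,0.02,2.61,0,0,0.001,9.0],[0.02,0.02,2.61,0,0,0.001,9.0],[0.02,0.02,2.61,0,0,0.001,9.0],[0.02,0.02,2.61,0,0,0.001,9.0]]
```

Emit:
send_rows --pt "0.02 0.02 2.6 0 0 0 9" --pt "0.02 0.02 2.6 0 0 0 9" --pt "0.02 0.02 2.6 0 0 0 9" --pt "0.02 0.02 2.6 0 0 0 9" --pt "0 0 0 0 0 0 9" --pt "0 0 0 0 0 0 4" --pt "0 0 0 0 0 0 4" --pt "0 0 0 0 0 0 4"

```text
clock: 2.4
eef_pos: [459.4, -154.4, 28.0]
orientation: [[0.877, 0.48, 0.002], [0.48, -0.877, -0.001], [0.002, 0.002, -1.0]]
wrist_force: [0.1, -0.4, 0.5]
gripper_width: 0.771
gripper_force: 0.0
```

Emit:
send_rows --pt "0 0 0 0 0 0 4" --pt "0 0 0 0 0 0 4" --pt "0 0 0 0 0 0 4" --pt "0 0 0 0 0 0 4"

```text
clock: 2.8
eef_pos: [458.9, -153.8, 27.3]
orientation: [[0.877, 0.481, 0.001], [0.481, -0.877, -0.0], [0.0, 0.001, -1.0]]
wrist_force: [-2.3, 1.5, 7.4]
gripper_width: 0.585
gripper_force: 30.0
```

Emit:
send_rows --pt "0 0 0 0 0 0 9" --pt "0 0 0 0 0 0 9" --pt "0 0 0 0 0 0 9" --pt "0 0 -4 0 0 0 9" --pt "0 0 -4 0 0 0 9" --pt "-1.6 2.9 -1 0 0 0 9" --pt "-1.6 2.9 -1 0 0 0 9" --pt "-1.6 2.9 -1 0 0 0 9"

```text
clock: 3.6
eef_pos: [458.3, -254.2, 137.5]
orientation: [[0.876, 0.482, 0.001], [0.482, -0.876, -0.0], [0.0, 0.001, -1.0]]
wrist_force: [1.2, -0.9, 0.4]
gripper_width: 0.981
gripper_force: 0.0
```

Emit:
send_rows --pt "-1.6 2.9 0 0 0 0 9" --pt "0 0 0 0 0 0 9"

```text
clock: 3.8
eef_pos: [457.3, -291.7, 136.9]
orientation: [[0.88, 0.475, 0.0], [0.475, -0.88, -0.003], [-0.001, 0.003, -1.0]]
wrist_force: [-0.2, -0.2, 0.2]
gripper_width: 0.98
gripper_force: 0.0
```

```bash
python3 - <<'E'
from h import *
cs=cams("1")
for nm in (("top",),("scene",)):
  for th in (5,8,10,15): print(nm,th,[(a.round(2),round(b,1)) for a,b in [fit(cs,'orange','tall',(458,-153),names=nm,th=th)]])
for n in cs: # white spot
  uv=proj(cs[n],[[458,-153,60]])[0].astype(int); im=cs[n]["pixels"][uv[1]-14:uv[1]+14,uv[0]-14:uv[0]+14]
  m=(im[...,0]>120).astype(np.uint8); k,l,s,c=cv2.connectedComponentsWithStats(m)
  for i in range(1,k):
    if s[i,4]>20: print(n,s[i,4],ray(cs[n],c[i]+uv-14,60).round(1))
E
python3 p.py 458.9 -153.8 130 .5 4 9
```

```text
('top',) 5 [(array([ 456.88, -155.52,    0.51]), np.float64(2.1))]
('top',) 8 [(array([ 457.17, -155.96,    0.51]), np.float64(3.0))]
('top',) 10 [(array([ 457.62, -156.46,    0.5 ]), np.float64(3.3))]
('top',) 15 [(array([ 457.56, -156.48,    0.5 ]), np.float64(4.7))]
('scene',) 5 [(array([ 463.24, -151.88,    0.48]), np.float64(27.4))]
('scene',) 8 [(array([ 4.610e+02, -1.513e+02,  4.600e-01]), np.float64(25.4))]
('scene',) 10 [(array([ 461.56, -151.77,    0.47]), np.float64(26.4))]
('scene',) 15 [(array([ 458.81, -151.47,    0.48]), np.float64(33.3))]
top 40 [ 481.7 -181.2   60. ]
top 110 [ 457.  -156.2   60. ]
scene 118 [ 423.9 -132.6   60. ]
scene 75 [ 458.5 -153.1   60. ]
t 3.9 [ 457.8 -286.7  136.4] yaw 0.5 step 33.27524466771374 tilt [-6.e-04  3.e-04 -1.e+00]
[[1.62,-2.9,0.16,0,0,-0.0,9.0],[1.62,-2.9,0.16,0,0,-0.0,9.0],[1.62,-2.9,0.16,0,0,-0.0,9.0],[1.62,-2.9,0.16,0,0,-0.0,9.0]]
```

View pics/top1.png

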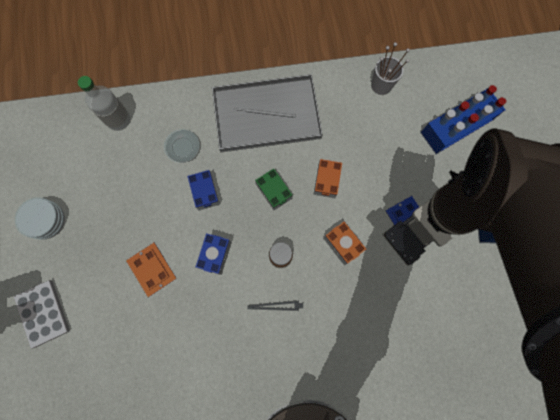

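Emit:
send_rows --pt "1.6 -2.9 0.2 0 0 0 9" --pt "1.6 -2.9 0.2 0 0 0 9" --pt "1.55 -2.9 0.2 0 0 0 9" --pt "1.55 -2.85 0 0 0 0 9" --pt "0 0 2.6 0 0 0 9" --pt "0 0 2.6 0 0 0 9" --pt "0 0 2.6 0 0 0 9" --pt "0 0 2.6 0 0 0 9"

```text
clock: 4.7
eef_pos: [457.8, -153.0, 25.9]
orientation: [[0.876, 0.483, 0.0], [0.483, -0.876, 0.001], [0.0, -0.001, -1.0]]
wrist_force: [0.9, 0.3, 0.3]
gripper_width: 0.984
gripper_force: 0.0
```

Emit:
send_rows --pt "0 0 0 0 0 0 9" --pt "0 0 0 0 0 0 4" --pt "0 0 0 0 0 0 4" --pt "0 0 0 0 0 0 4" --pt "0 0 0 0 0 0 4" --pt "0 0 0 0 0 0 4" --pt "0 0 0 0 0 0 4" --pt "0 0 0 0 0 0 4"

```text
clock: 5.5
eef_pos: [458.3, -154.8, 27.3]
orientation: [[0.877, 0.481, 0.001], [0.481, -0.877, -0.0], [0.001, 0.001, -1.0]]
wrist_force: [-0.6, 0.6, 6.3]
gripper_width: 0.586
gripper_force: 30.0
```

```bash
python3 p.py 457.8 -154 27 .5 1 4
```

```text
t 5.5 [ 458.3 -154.8   27.3] yaw 0.502 step 0.9971386153350629 tilt [ 8.e-04 -3.e-04 -1.e+00]
[[0.0,-0.1,0.03,0,0,0.002,4.0]]
```

Emit:
send_rows --pt "0 0 -1 0 0 0 4" --pt "0 0 -2.5 0 0 0 4" --pt "0 0 -3.5 0 0 0 4" --pt "0 0 -3 0 0 0 4" --pt "0 0 -1 0 0 0 4" --pt "0 0 0 0 0 0 4"

```text
clock: 6.1
eef_pos: [458.7, -155.0, 138.0]
orientation: [[0.877, 0.481, 0.003], [0.481, -0.877, -0.001], [0.002, 0.002, -1.0]]
wrist_force: [0.4, 0.2, -2.5]
gripper_width: 0.588
gripper_force: 30.0
```

```bash
python3 p.py 465.6 304.1 137 .465 16 4; python3 -c "
from workcell import *
o=get_obs();print(o['wrist_force'],o['gripper_width'],o['gripper_force'])"
```

```text
t 6.1 [ 458.7 -155.   138. ] yaw 0.502 step 28.695224900279744 tilt [ 2.7e-03 -9.0e-04 -1.0e+00]
[[1.42,-2.5,0.01,0,0,0.002,4.0],[1.41,-2.5,0.01,0,0,0.002,4.0],[1.41,-2.5,0.01,0,0,0.002,4.0],[1.4,-2.5,0.01,0,0,0.002,4.0],[1.39,-2.51,0.01,0,0,0.002,4.0],[1.39,-2.51,0.01,0,0,0.002,4.0],[1.38,-2.51,0.01,0,0,0.002,4.0],[1.38,-2.52,0.01,0,0,0.002,4.0],[1.37,-2.52,0.01,0,0,0.002,4.0],[1.37,-2.52,0.01,0,0,0.002,4.0],[1.36,-2.53,0.01,0,0,0.002,4.0],[1.35,-2.53,0.01,0,0,0.002,4.0],[1.35,-2.53,0.01,0,0,0.002,4.0],[1.34,-2.54,0.01,0,0,0.002,4.0],[1.34,-2.54,0.01,0,0,0.002,4.0],[1.33,-2.54,0.01,0,0,0.002,4.0]]
[ 0.40857129  0.1962674  -2.47761002] 0.5877827631085446 29.998854361474514
```

Emit:
send_rows --pt "0.8 -1.4 0 0 0 0.002 4" --pt "1.41 -2.5 0 0 0 0.002 4" --pt "1.41 -2.5 0 0 0 0.002 4" --pt "1.4 -2.5 0 0 0 0.002 4" --pt "1.4 -2.5 0 0 0 0.002 4" --pt "1.39 -2.51 0 0 0 0.002 4" --pt "1.38 -2.51 0 0 0 0.002 4" --pt "1.38 -2.52 0 0 0 0.002 4"

```text
clock: 6.9
eef_pos: [459.8, 63.0, 135.0]
orientation: [[0.884, 0.467, -0.003], [0.467, -0.884, -0.0], [-0.003, -0.001, -1.0]]
wrist_force: [0.7, 0.4, -3.6]
gripper_width: 0.589
gripper_force: 30.0
```

Emit:
send_rows --pt "1.37 -2.52 0 0 0 0.002 4" --pt "1.37 -2.52 0 0 0 0.002 4" --pt "1.36 -2.53 0 0 0 0.002 4" --pt "1.35 -2.53 0 0 0 0.002 4" --pt "1.35 -2.53 0 0 0 0.002 4" --pt "1.34 -2.54 0 0 0 0.002 4" --pt "1.34 -2.54 0 0 0 0.002 4" --pt "1.33 -2.54 0 0 0 0.002 4"

```text
clock: 7.7
eef_pos: [462.7, 292.1, 134.6]
orientation: [[0.892, 0.453, -0.003], [0.453, -0.892, -0.002], [-0.003, 0.0, -1.0]]
wrist_force: [0.2, -0.3, -2.7]
gripper_width: 0.584
gripper_force: 30.0
```

Emit:
send_rows --pt "0.6 -1.1 0 0 0 0 4" --pt "0 0 0 0 0 0 4" --pt "0 0 0 0 0 0 4"

```text
clock: 8.0
eef_pos: [463.8, 302.6, 135.6]
orientation: [[0.892, 0.452, -0.002], [0.452, -0.892, -0.002], [-0.002, 0.001, -1.0]]
wrist_force: [1.2, -1.0, -3.0]
gripper_width: 0.588
gripper_force: 30.0
```

```bash
python3 p.py 465.6 304.1 50 .465 4 4; python3 - <<'E'
from h import *
cs=cams("2")
ims=[]
for n in cs:
  uv=proj(cs[n],[[466,304,60]])[0].astype(int); y=max(uv[1]-60,0);x=max(uv[0]-70,0)
  ims.append(cv2.resize(cs[n]["pixels"][y:y+120,x:x+120],(400,400),interpolation=2)); print(n,x,y)
cv2.imwrite("pics/c2.png",np.hstack(ims))
E
```

```text
t 8.0 [463.8 302.6 135.6] yaw 0.469 step 21.402780724336797 tilt [-0.0016 -0.002  -1.    ]
[[0.06,-0.01,2.14,0,0,0.001,4.0],[0.06,-0.01,2.14,0,0,0.001,4.0],[0.06,-0.01,2.14,0,0,0.001,4.0],[0.06,-0.01,2.14,0,0,0.001,4.0]]
top 72 206
scene 321 108
```

View pics/c2.png

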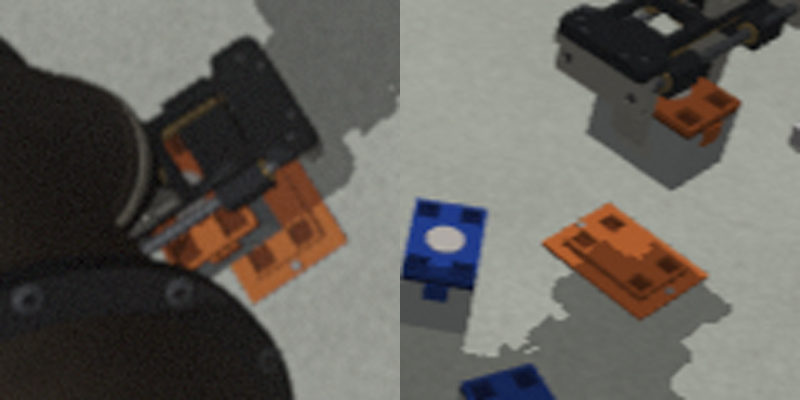

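The crops show the box held upright over the orange dock, with its recesses clear. Lowering it now.

Emit:
send_rows --pt "0.06 0 2.1 0 0 0 4" --pt "0.06 0 2.6 0 0 0 4" --pt "0.06 0 2.4 0 0 0 4" --pt "0.06 0 1.7 0 0 0 4" --pt "0 0 0 0 0 0 4" --pt "0 0 0 0 0 0 4"

```text
clock: 8.7
eef_pos: [466.6, 304.4, 49.0]
orientation: [[0.892, 0.452, -0.0], [0.452, -0.892, -0.001], [-0.0, 0.0, -1.0]]
wrist_force: [-0.2, 0.3, -2.1]
gripper_width: 0.587
gripper_force: 30.0
```

```bash
python3 p.py 465.6 304.1 39 .465 2 4; python3 p.py 465.6 304.1 33 .465 2 4
```

```text
t 8.7 [466.6 304.4  49. ] yaw 0.469 step 5.052432035757065 tilt [-1.e-04 -5.e-04 -1.e+00]
[[-0.05,-0.01,0.5,0,0,0.002,4.0],[-0.05,-0.01,0.5,0,0,0.002,4.0]]
t 8.7 [466.6 304.4  49. ] yaw 0.469 step 8.041392705339701 tilt [-1.e-04 -5.e-04 -1.e+00]
[[-0.05,-0.01,0.8,0,0,0.002,4.0],[-0.05,-0.01,0.8,0,0,0.002,4.0]]
```

Emit:
send_rows --pt "-0.05 0 0.4 0 0 0.002 4" --pt "-0.05 0 0.4 0 0 0.002 4" --pt "0 0 0.25 0 0 0 4" --pt "0 0 0.2 0 0 0 4" --pt "0 0 0.15 0 0 0 4" --pt "0 0 0 0 0 0 4"

```text
clock: 9.3
eef_pos: [465.3, 304.8, 34.6]
orientation: [[0.893, 0.449, -0.0], [0.449, -0.893, -0.0], [-0.0, 0.0, -1.0]]
wrist_force: [-0.7, -0.5, -2.1]
gripper_width: 0.587
gripper_force: 30.0
```

Emit:
send_rows --pt "0 0 0.15 0 0 0 4" --pt "0 0 0.1 0 0 0 4" --pt "0 0 0 0 0 0 4"

```text
clock: 9.6
eef_pos: [465.5, 304.9, 32.3]
orientation: [[0.893, 0.449, 0.0], [0.449, -0.893, 0.0], [0.0, 0.0, -1.0]]
wrist_force: [0.3, -0.3, -0.3]
gripper_width: 0.59
gripper_force: 30.0
```

Emit:
send_rows --pt "0 0 0.06 0 0 0 4" --pt "0 0 0 0 0 0 4" --pt "0 0 0 0 0 0 9" --pt "0 0 0 0 0 0 9" --pt "0 0 0 0 0 0 9" --pt "0 0 0 0 0 0 9" --pt "0 0 -2.5 0 0 0 9" --pt "0 0 -4 0 0 0 9"

```text
clock: 10.4
eef_pos: [463.9, 303.6, 95.1]
orientation: [[0.893, 0.449, -0.004], [0.449, -0.893, -0.003], [-0.005, 0.001, -1.0]]
wrist_force: [1.3, -0.3, 1.5]
gripper_width: 0.979
gripper_force: 0.0
```

Emit:
send_rows --pt "0 0 -3.5 0 0 0 9" --pt "0 0 0 0 0 0 9"

```text
clock: 10.6
eef_pos: [467.7, 307.0, 136.2]
orientation: [[0.894, 0.449, 0.006], [0.449, -0.894, 0.005], [0.008, -0.001, -1.0]]
wrist_force: [0.5, 0.0, -0.1]
gripper_width: 0.978
gripper_force: 0.0
```

```bash
python3 p.py 619.8 -144 130 -.335 14 9
```

```text
t 10.6 [467.7 307.  136.2] yaw 0.466 step 33.996589905734005 tilt [ 0.0064  0.0047 -1.    ]
[[-0.48,3.37,0.04,0,0,0.057,9.0],[-0.28,3.39,0.04,0,0,0.057,9.0],[-0.09,3.4,0.04,0,0,0.057,9.0],[0.11,3.4,0.04,0,0,0.057,9.0],[0.3,3.39,0.04,0,0,0.057,9.0],[0.49,3.36,0.04,0,0,0.057,9.0],[0.68,3.33,0.04,0,0,0.057,9.0],[0.87,3.29,0.04,0,0,0.057,9.0],[1.06,3.23,0.04,0,0,0.057,9.0],[1.24,3.16,0.04,0,0,0.057,9.0],[1.42,3.09,0.04,0,0,0.057,9.0],[1.6,3.0,0.04,0,0,0.057,9.0],[1.77,2.91,0.04,0,0,0.057,9.0],[1.93,2.8,0.04,0,0,0.057,9.0]]
```

Emit:
send_rows --pt "-0.48 3.37 0.04 0 0 0.057 9" --pt "-0.28 3.39 0.04 0 0 0.057 9" --pt "-0.09 3.4 0.04 0 0 0.057 9" --pt "0.11 3.4 0.04 0 0 0.057 9" --pt "0.3 3.39 0.04 0 0 0.057 9" --pt "0.49 3.36 0.04 0 0 0.057 9" --pt "0.68 3.33 0.04 0 0 0.057 9" --pt "0.87 3.29 0.04 0 0 0.057 9"

```text
clock: 11.4
eef_pos: [552.6, 45.7, 127.9]
orientation: [[1.0, 0.007, -0.0], [0.007, -1.0, -0.0], [-0.0, 0.0, -1.0]]
wrist_force: [0.4, -0.2, 0.0]
gripper_width: 0.979
gripper_force: 0.0
```

Emit:
send_rows --pt "1.06 3.23 0.04 0 0 0.057 9" --pt "1.24 3.16 0.04 0 0 0.057 9" --pt "1.42 3.09 0.04 0 0 0.057 9" --pt "1.6 3.0 0.04 0 0 0.057 9" --pt "1.77 2.9 0.04 0 0 0.057 9" --pt "1.9 2.8 0.04 0 0 0.057 9" --pt "0 0 0 0 0 0 9" --pt "0 0 0 0 0 0 9"

```text
clock: 12.2
eef_pos: [617.4, -146.7, 125.2]
orientation: [[0.945, -0.327, -0.001], [-0.327, -0.945, -0.0], [-0.001, 0.0, -1.0]]
wrist_force: [0.5, 0.3, -0.8]
gripper_width: 0.978
gripper_force: 0.0
```

```bash
python3 - <<'E'
from h import *
cs=cams("3")
def spots(g,z):
  for n in cs:
    uv=proj(cs[n],[[*g,z]])[0].astype(int); im=cs[n]["pixels"][uv[1]-12:uv[1]+12,uv[0]-12:uv[0]+12]
    k,l,s,c=cv2.connectedComponentsWithStats((im[...,0]>(120 if g[1]>200 or g[1]<0 else 0)).astype(np.uint8)*(im[...,2]>120).astype(np.uint8))
    for i in range(1,k):
      if s[i,4]>20: print(n,s[i,4],ray(cs[n],c[i]+uv-12,z).round(1))
spots((465,304),65); spots((476,148),60)
for n in cs: print(n,[(a.round(2),round(b,1)) for a,b in [fit(cs,'orange','dock',(465,304),names=(n,))]], [(a.round(2),round(b,1)) for a,b in [fit(cs,'blue','dock',(493,-329),names=(n,))]])
t=cs["top"]["pixels"][210:310,100:200];s=cs["scene"]["pixels"][135:235,335:435]
cv2.imwrite("pics/c3.png",cv2.resize(np.hstack([t,s]),(800,400),interpolation=2))
E
python3 p.py 619.8 -144 18 -.335 4 9
```

```text
top 139 [464.6 302.7  65. ]
top 23 [451.8 329.7  65. ]
scene 127 [429.8 324.4  65. ]
scene 64 [466.  306.1  65. ]
top 44 [496.  170.6  60. ]
top 136 [474.8 146.8  60. ]
scene 59 [453.7 126.8  60. ]
scene 34 [437.4 170.7  60. ]
scene 70 [476.6 150.2  60. ]
top [(array([4.6641e+02, 3.0552e+02, 4.5000e-01]), np.float64(12.6))] [(array([ 721.07, -564.48,    1.41]), np.float64(750.2))]
scene [(array([469.77, 304.87,   0.49]), np.float64(198.1))] [(array([ 4.9466e+02, -3.2844e+02,  4.0000e-01]), np.float64(19.4))]
t 12.3 [ 617.5 -144.4  125.5] yaw -0.33 step 26.88310605799657 tilt [-9.e-04  9.e-04 -1.e+00]
[[0.05,-0.03,2.69,0,0,0.001,9.0],[0.05,-0.03,2.69,0,0,0.001,9.0],[0.05,-0.03,2.69,0,0,0.001,9.0],[0.05,-0.03,2.69,0,0,0.001,9.0]]
```

View pics/c3.png

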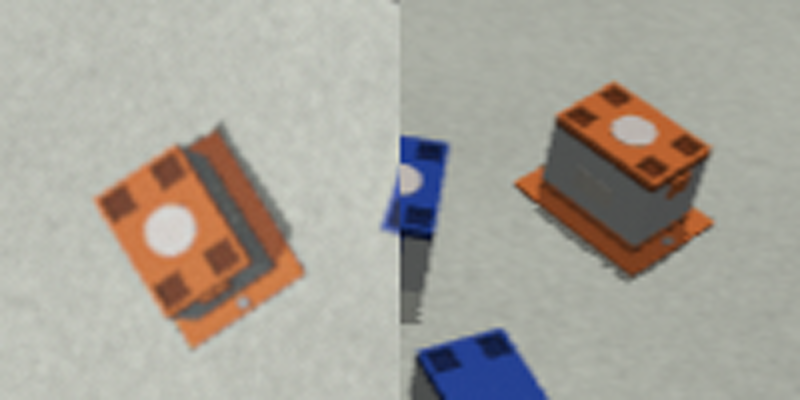

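The box is seated in the dock: both crops show it level, with no gap. The mean of the two spot estimates matches the TCP to within 0.5 mm. Now the flat orange box.

Emit:
send_rows --pt "0.06 0 2.7 0 0 0 9" --pt "0.06 0 2.7 0 0 0 9" --pt "0.06 0 2.7 0 0 0 9" --pt "0.05 0 2.5 0 0 0 9" --pt "0 0 0 0 0 0 9" --pt "0 0 0 0 0 0 4" --pt "0 0 0 0 0 0 4" --pt "0 0 0 0 0 0 4"

```text
clock: 13.1
eef_pos: [621.1, -146.6, 21.7]
orientation: [[0.945, -0.326, 0.003], [-0.326, -0.945, -0.0], [0.003, -0.0, -1.0]]
wrist_force: [0.4, -0.7, 0.0]
gripper_width: 0.766
gripper_force: 0.0
```

Emit:
send_rows --pt "0 0 0 0 0 0 4" --pt "0 0 0 0 0 0 4" --pt "0 0 0 0 0 0 4" --pt "0 0 0 0 0 0 4"

```text
clock: 13.5
eef_pos: [620.6, -146.4, 20.8]
orientation: [[0.945, -0.326, 0.001], [-0.326, -0.945, 0.0], [0.001, -0.001, -1.0]]
wrist_force: [0.6, 1.8, 6.7]
gripper_width: 0.586
gripper_force: 30.0
```

Emit:
send_rows --pt "0 0 -1 0 0 0 4" --pt "0 0 -2.5 0 0 0 4" --pt "0 0 -3.5 0 0 0 4" --pt "0 0 -4 0 0 0 4" --pt "0 0 -1.5 0 0 0 4" --pt "0 0 0 0 0 0 4"

```text
clock: 14.1
eef_pos: [621.4, -147.2, 148.2]
orientation: [[0.945, -0.327, 0.005], [-0.327, -0.945, -0.001], [0.005, -0.001, -1.0]]
wrist_force: [0.3, 0.9, -1.8]
gripper_width: 0.585
gripper_force: 30.0
```

```bash
python3 p.py 465.5 304.9 145 .467 16 4
```

```text
t 14.1 [ 621.4 -147.2  148.2] yaw -0.333 step 29.890366138563287 tilt [ 0.0047 -0.001  -1.    ]
[[-1.84,-2.35,0.02,0,0,-0.05,4.0],[-1.72,-2.44,0.02,0,0,-0.05,4.0],[-1.6,-2.52,0.02,0,0,-0.05,4.0],[-1.47,-2.6,0.02,0,0,-0.05,4.0],[-1.34,-2.67,0.02,0,0,-0.05,4.0],[-1.2,-2.74,0.02,0,0,-0.05,4.0],[-1.07,-2.79,0.02,0,0,-0.05,4.0],[-0.93,-2.84,0.02,0,0,-0.05,4.0],[-0.78,-2.88,0.02,0,0,-0.05,4.0],[-0.64,-2.92,0.02,0,0,-0.05,4.0],[-0.49,-2.95,0.02,0,0,-0.05,4.0],[-0.34,-2.97,0.02,0,0,-0.05,4.0],[-0.19,-2.98,0.02,0,0,-0.05,4.0],[-0.04,-2.99,0.02,0,0,-0.05,4.0],[0.1,-2.99,0.02,0,0,-0.05,4.0],[0.25,-2.98,0.02,0,0,-0.05,4.0]]
```

Emit:
send_rows --pt "-0.9 -1.2 0 0 0 -0.03 4" --pt "-1.7 -2.4 0 0 0 -0.05 4" --pt "-1.6 -2.5 0 0 0 -0.05 4" --pt "-1.47 -2.6 0 0 0 -0.05 4" --pt "-1.34 -2.67 0 0 0 -0.05 4" --pt "-1.2 -2.74 0 0 0 -0.05 4" --pt "-1.07 -2.79 0 0 0 -0.05 4" --pt "-0.93 -2.84 0 0 0 -0.05 4"

```text
clock: 14.9
eef_pos: [548.4, 67.8, 143.1]
orientation: [[0.999, 0.052, -0.004], [0.052, -0.999, -0.0], [-0.004, 0.0, -1.0]]
wrist_force: [0.9, 0.1, -1.3]
gripper_width: 0.586
gripper_force: 30.0
```

Emit:
send_rows --pt "-0.78 -2.88 0 0 0 -0.05 4" --pt "-0.64 -2.92 0 0 0 -0.05 4" --pt "-0.49 -2.95 0 0 0 -0.05 4" --pt "-0.34 -2.97 0 0 0 -0.05 4" --pt "-0.19 -2.98 0 0 0 -0.05 4" --pt "-0.04 -2.99 0 0 0 -0.05 4" --pt "0.1 -2.99 0 0 0 -0.05 4" --pt "0.2 -2.5 0 0 0 -0.05 4"

```text
clock: 15.7
eef_pos: [475.9, 290.5, 143.1]
orientation: [[0.899, 0.438, -0.003], [0.438, -0.899, -0.001], [-0.004, -0.0, -1.0]]
wrist_force: [0.8, -0.5, -1.6]
gripper_width: 0.586
gripper_force: 30.0
```

Emit:
send_rows --pt "0 0 0 0 0 -0.02 4" --pt "0 0 0 0 0 0 4" --pt "0 0 0 0 0 0 4"

```text
clock: 16.0
eef_pos: [478.3, 287.7, 143.9]
orientation: [[0.893, 0.45, -0.002], [0.45, -0.893, -0.002], [-0.002, 0.001, -1.0]]
wrist_force: [0.4, -0.4, -2.0]
gripper_width: 0.587
gripper_force: 30.0
```

```bash
python3 p.py 466.8 305.3 98 .467 4 4
```

```text
t 16.0 [478.3 287.7 143.9] yaw 0.467 step 12.630256751766659 tilt [-0.0017 -0.0017 -1.    ]
[[-0.06,-0.52,1.15,0,0,-0.0,4.0],[-0.06,-0.52,1.15,0,0,-0.0,4.0],[-0.06,-0.52,1.15,0,0,-0.0,4.0],[-0.06,-0.52,1.15,0,0,-0.0,4.0]]
```

Emit:
send_rows --pt "-0.06 -0.52 1.15 0 0 0 4" --pt "-0.06 -0.52 1.15 0 0 0 4" --pt "-0.06 -0.52 1.15 0 0 0 4" --pt "-0.06 -0.52 1.15 0 0 0 4" --pt "0 0 0 0 0 0 4" --pt "0 0 0 0 0 0 4"

```text
clock: 16.6
eef_pos: [467.1, 306.4, 98.6]
orientation: [[0.892, 0.451, -0.001], [0.451, -0.892, -0.001], [-0.001, 0.0, -1.0]]
wrist_force: [-0.3, 0.1, -1.1]
gripper_width: 0.584
gripper_force: 30.0
```

```bash
python3 p.py 466.8 305.3 90 .467 2 4;python3 - <<'E'
from h import *
cs=cams("4"); c=cs["scene"]["pixels"][115:235,335:455]
cv2.imwrite("pics/c4.png",cv2.resize(c,(600,600),interpolation=2))
E
```

```text
t 16.6 [467.1 306.4  98.6] yaw 0.468 step 4.329724029517107 tilt [-7.e-04 -5.e-04 -1.e+00]
[[-0.04,0.04,0.43,0,0,0.001,4.0],[-0.04,0.04,0.43,0,0,0.001,4.0]]
```

View pics/c4.png

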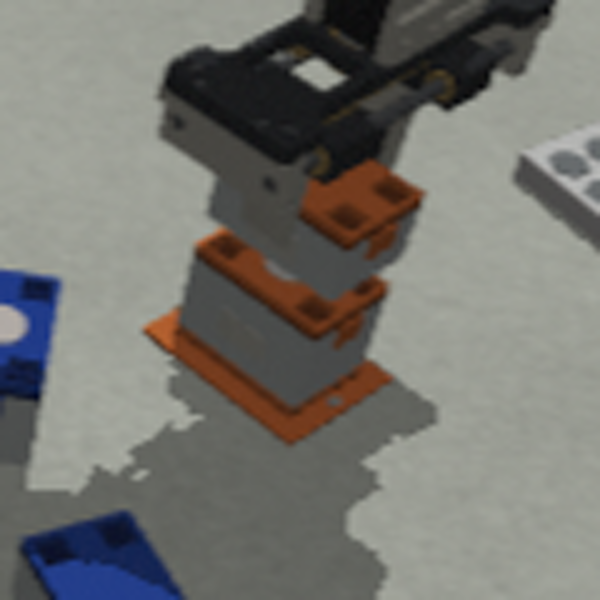

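The flat box hangs level above the tall one. Its visible lid corners are near (424,190) and (348,248) in the crop, and the tall lid's are near (385,288) and (315,337). I'll compare those with the projected corners.

```bash
python3 - <<'E'
from h import *
c=read_camera("scene"); x,y,a=465.4,304.6,.467
R=np.array([[np.cos(a),-np.sin(a)],[np.sin(a),np.cos(a)]])
for z in(65,123.8):
  print(z,[((proj(c,[[*(R@[sx*40,sy*27]+[x,y]),z]])[0]-[335,115]+.5)*5).round().tolist() for sx,sy in((1,1),(1,-1),(-1,1),(-1,-1))])
for d in ((1,0),(0,1)): print(d,((proj(c,[[*(R@d+[x,y]),100]])-proj(c,[[x,y,100]]))*5).round(2))
E
```

```text
65 [[387.0, 284.0], [315.0, 330.0], [265.0, 200.0], [193.0, 242.0]]
123.8 [[419.0, 192.0], [345.0, 238.0], [290.0, 108.0], [216.0, 150.0]]
(1, 0) [[1.58 1.07]]
(0, 1) [[ 1.36 -0.81]]
```

Emit:
send_rows --pt "-0.05 0.08 0.4 0 0 0 4" --pt "-0.04 0.08 0.4 0 0 0 4" --pt "0 0 0.2 0 0 0 4" --pt "0 0 0.2 0 0 0 4" --pt "0 0 0 0 0 0 4"

```text
clock: 17.25
eef_pos: [467.2, 304.4, 86.7]
orientation: [[0.893, 0.451, -0.0], [0.451, -0.893, -0.0], [-0.001, 0.0, -1.0]]
wrist_force: [-0.2, 1.1, -2.1]
gripper_width: 0.585
gripper_force: 30.0
```

Emit:
send_rows --pt "0 0 0.2 0 0 0 4" --pt "0 0 0.15 0 0 0 4" --pt "0 0 0.1 0 0 0 4" --pt "0 0 0 0 0 0 4"

```text
clock: 17.65
eef_pos: [467.3, 304.5, 82.3]
orientation: [[0.893, 0.451, -0.0], [0.451, -0.893, -0.0], [-0.0, 0.0, -1.0]]
wrist_force: [-0.6, 0.8, -1.9]
gripper_width: 0.583
gripper_force: 30.0
```

Emit:
send_rows --pt "0 0 0.1 0 0 0 4" --pt "0 0 0.05 0 0 0 4" --pt "0 0 0 0 0 0 4"

```text
clock: 17.95
eef_pos: [467.3, 304.5, 80.9]
orientation: [[0.893, 0.451, -0.0], [0.451, -0.893, -0.0], [-0.0, 0.0, -1.0]]
wrist_force: [-0.6, 0.2, -1.7]
gripper_width: 0.581
gripper_force: 30.0
```

Emit:
send_rows --pt "0 0 0.04 0 0 0 4" --pt "0 0 0.03 0 0 0 4" --pt "0 0 0 0 0 0 4"

```text
clock: 18.25
eef_pos: [467.4, 304.6, 80.7]
orientation: [[0.893, 0.451, 0.0], [0.451, -0.893, 0.0], [0.0, 0.0, -1.0]]
wrist_force: [-1.0, -2.2, 5.0]
gripper_width: 0.584
gripper_force: 30.0
```

Contact at the expected height. Releasing.

Emit:
send_rows --pt "0 0 0 0 0 0 9" --pt "0 0 0 0 0 0 9" --pt "0 0 0 0 0 0 9" --pt "0 0 0 0 0 0 9" --pt "0 0 -2.5 0 0 0 9" --pt "0 0 -4 0 0 0 9" --pt "0 0 0 0 0 0 9" --pt "0 0 0 0 0 0 9"

```text
clock: 19.05
eef_pos: [467.9, 304.8, 146.1]
orientation: [[0.893, 0.451, 0.002], [0.451, -0.893, 0.001], [0.002, -0.0, -1.0]]
wrist_force: [-0.8, -0.6, -0.1]
gripper_width: 0.984
gripper_force: 0.0
```

```bash
python3 p.py 475.7 148.5 130 -.41 8 9
```

```text
t 19.1 [467.9 304.8 146.1] yaw 0.468 step 19.670889173201996 tilt [ 0.0018  0.0011 -1.    ]
[[-0.79,1.79,0.2,0,0,0.11,9.0],[-0.59,1.86,0.2,0,0,0.11,9.0],[-0.39,1.92,0.2,0,0,0.11,9.0],[-0.17,1.95,0.2,0,0,0.11,9.0],[0.04,1.96,0.2,0,0,0.11,9.0],[0.26,1.94,0.2,0,0,0.11,9.0],[0.47,1.9,0.2,0,0,0.11,9.0],[0.67,1.84,0.2,0,0,0.11,9.0]]
```

Emit:
send_rows --pt "-0.79 1.79 0 0 0 0.11 9" --pt "-0.59 1.86 0.2 0 0 0.11 9" --pt "-0.39 1.92 0.2 0 0 0.11 9" --pt "-0.17 1.95 0.2 0 0 0.11 9" --pt "0.04 1.96 0.2 0 0 0.11 9" --pt "0.26 1.94 0.2 0 0 0.11 9" --pt "0.47 1.9 0.2 0 0 0.11 9" --pt "0.67 1.84 0.2 0 0 0.11 9"

```text
clock: 19.85
eef_pos: [474.3, 146.9, 130.0]
orientation: [[0.914, -0.405, -0.002], [-0.405, -0.914, -0.001], [-0.001, 0.002, -1.0]]
wrist_force: [0.4, 0.3, 0.1]
gripper_width: 0.982
gripper_force: 0.0
```

Emit:
send_rows --pt "0 0 0 0 0 0 9" --pt "0 0 0 0 0 0 9"

```text
clock: 20.05
eef_pos: [474.6, 147.9, 130.5]
orientation: [[0.917, -0.4, -0.001], [-0.4, -0.917, -0.001], [-0.001, 0.001, -1.0]]
wrist_force: [-0.4, 0.2, -0.1]
gripper_width: 0.981
gripper_force: 0.0
```

```bash
python3 p.py 475.7 148.5 27 -.41 4 9; python3 - <<'E'
from h import *
cs=cams("5"); t=cs["top"]["pixels"][190:310,90:210];c=cs["scene"]["pixels"][115:235,335:455]
cv2.imwrite("pics/c5.png",cv2.resize(np.hstack([t,c]),(800,400),interpolation=2))
for n in cs:
  for k in ((('blue','flat',(632,156)),('blue','dock',(493,-329)))): print(n,k,fit(cs,*k,names=(n,),th=6))
E
```

```text
t 20.1 [474.6 147.9 130.5] yaw -0.411 step 25.877749657809055 tilt [-1.3e-03 -6.0e-04 -1.0e+00]
[[0.02,-0.02,2.59,0,0,-0.0,9.0],[0.02,-0.02,2.59,0,0,-0.0,9.0],[0.02,-0.02,2.59,0,0,-0.0,9.0],[0.02,-0.02,2.59,0,0,-0.0,9.0]]
top ('blue', 'flat', (632, 156)) (array([6.32547886e+02, 1.53830295e+02, 2.12319837e-01]), np.float64(55.64070129394531))
top ('blue', 'dock', (493, -329)) (array([ 4.92141018e+02, -3.30571595e+02,  3.76438730e-01]), np.float64(23.084369659423828))
scene ('blue', 'flat', (632, 156)) (array([6.39244508e+02, 1.58818276e+02, 1.55480043e-01]), np.float64(26.83426284790039))
scene ('blue', 'dock', (493, -329)) (array([ 4.94663602e+02, -3.28054421e+02,  3.48520902e-01]), np.float64(20.139265060424805))
```

View pics/c5.png

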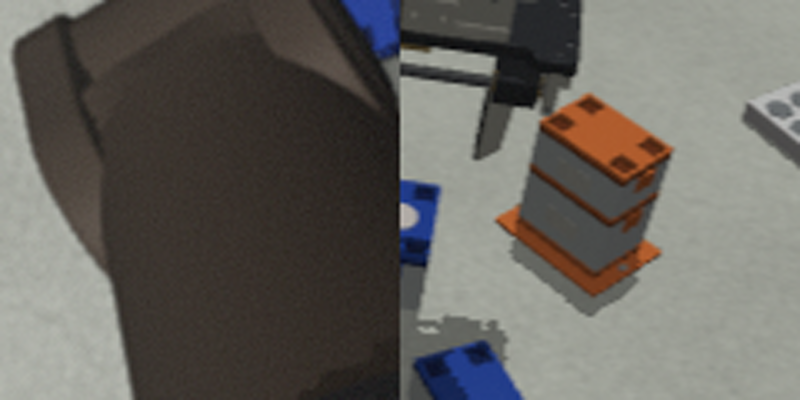

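The orange stack is level with its seams closed. Next, grip the tall blue box.

Emit:
send_rows --pt "0.02 -0.02 2.6 0 0 0 9" --pt "0.02 -0.02 2.6 0 0 0 9" --pt "0.02 -0.02 2.6 0 0 0 9" --pt "0.02 -0.02 2.5 0 0 0 9" --pt "0 0 0 0 0 0 9" --pt "0 0 0 0 0 0 4" --pt "0 0 0 0 0 0 4" --pt "0 0 0 0 0 0 4"

```text
clock: 20.95
eef_pos: [477.0, 149.0, 29.6]
orientation: [[0.916, -0.4, 0.002], [-0.4, -0.916, 0.001], [0.002, -0.002, -1.0]]
wrist_force: [-0.5, 0.2, -0.1]
gripper_width: 0.764
gripper_force: 0.0
```

Emit:
send_rows --pt "0 0 0 0 0 0 4" --pt "0 0 0 0 0 0 4" --pt "0 0 0 0 0 0 4" --pt "0 0 0 0 0 0 4"

```text
clock: 21.35
eef_pos: [476.6, 148.7, 28.9]
orientation: [[0.916, -0.401, 0.001], [-0.401, -0.916, 0.0], [0.001, -0.001, -1.0]]
wrist_force: [-1.6, 0.5, 6.6]
gripper_width: 0.584
gripper_force: 30.0
```

Emit:
send_rows --pt "0 0 -1 0 0 0 4" --pt "0 0 -2.5 0 0 0 4" --pt "0 0 -4 0 0 0 4" --pt "0 0 -4 0 0 0 4" --pt "0 0 -1.5 0 0 0 4" --pt "0 0 0 0 0 0 4"

```text
clock: 21.95
eef_pos: [477.6, 149.1, 161.2]
orientation: [[0.916, -0.401, 0.005], [-0.401, -0.916, 0.002], [0.004, -0.004, -1.0]]
wrist_force: [1.1, -0.2, -0.8]
gripper_width: 0.587
gripper_force: 30.0
```

```bash
python3 p.py 493.4 -329.1 152 .375 16 4
```

```text
t 21.9 [477.6 149.1 161.2] yaw -0.412 step 29.907419988483028 tilt [ 0.0047  0.0018 -1.    ]
[[1.29,2.7,0.06,0,0,-0.049,4.0],[1.15,2.76,0.06,0,0,-0.049,4.0],[1.02,2.81,0.06,0,0,-0.049,4.0],[0.88,2.86,0.06,0,0,-0.049,4.0],[0.74,2.9,0.06,0,0,-0.049,4.0],[0.59,2.93,0.06,0,0,-0.049,4.0],[0.45,2.96,0.06,0,0,-0.049,4.0],[0.3,2.97,0.06,0,0,-0.049,4.0],[0.15,2.99,0.06,0,0,-0.049,4.0],[0.01,2.99,0.06,0,0,-0.049,4.0],[-0.14,2.99,0.06,0,0,-0.049,4.0],[-0.29,2.98,0.06,0,0,-0.049,4.0],[-0.43,2.96,0.06,0,0,-0.049,4.0],[-0.58,2.93,0.06,0,0,-0.049,4.0],[-0.72,2.9,0.06,0,0,-0.049,4.0],[-0.86,2.86,0.06,0,0,-0.049,4.0]]
```

Emit:
send_rows --pt "0.7 1.4 0 0 0 -0.03 4" --pt "1.2 2.75 0 0 0 -0.05 4" --pt "1.02 2.81 0 0 0 -0.05 4" --pt "0.88 2.86 0 0 0 -0.05 4" --pt "0.74 2.9 0 0 0 -0.05 4" --pt "0.59 2.93 0 0 0 -0.05 4" --pt "0.45 2.96 0 0 0 -0.05 4" --pt "0.3 2.97 0 0 0 -0.05 4"

```text
clock: 22.75
eef_pos: [479.8, -77.7, 157.2]
orientation: [[1.0, -0.03, -0.002], [-0.03, -1.0, 0.0], [-0.002, -0.0, -1.0]]
wrist_force: [0.6, 0.6, -1.0]
gripper_width: 0.585
gripper_force: 30.0
```

Emit:
send_rows --pt "0.15 2.99 0 0 0 -0.05 4" --pt "0.01 2.99 0 0 0 -0.05 4" --pt "-0.14 2.99 0 0 0 -0.05 4" --pt "-0.29 2.98 0 0 0 -0.05 4" --pt "-0.43 2.96 0 0 0 -0.05 4" --pt "-0.58 2.93 0 0 0 -0.05 4" --pt "-0.72 2.9 0 0 0 -0.05 4" --pt "-0.8 2.5 0 0 0 -0.02 4"

```text
clock: 23.55
eef_pos: [484.5, -313.3, 156.9]
orientation: [[0.943, 0.332, -0.002], [0.332, -0.943, 0.001], [-0.002, -0.002, -1.0]]
wrist_force: [0.9, 0.4, -1.4]
gripper_width: 0.585
gripper_force: 30.0
```

Emit:
send_rows --pt "0 0 0 0 0 0 4" --pt "0 0 0 0 0 0 4"

```text
clock: 23.75
eef_pos: [484.6, -312.0, 157.0]
orientation: [[0.944, 0.33, -0.002], [0.33, -0.944, 0.001], [-0.002, -0.002, -1.0]]
wrist_force: [-0.3, 0.6, -1.5]
gripper_width: 0.589
gripper_force: 30.0
```

```bash
python3 p.py 494.1 -328.8 50 .375 5 4
```

```text
t 23.8 [ 484.6 -312.   157. ] yaw 0.336 step 21.737835169157517 tilt [-0.0021  0.0013 -1.    ]
[[0.07,0.38,2.14,0,0,-0.008,4.0],[0.07,0.38,2.14,0,0,-0.008,4.0],[0.06,0.38,2.14,0,0,-0.008,4.0],[0.06,0.38,2.14,0,0,-0.008,4.0],[0.06,0.38,2.14,0,0,-0.008,4.0]]
```

Emit:
send_rows --pt "0.07 0.5 1.6 0 0 -0.008 4" --pt "0.07 0.5 2.6 0 0 -0.008 4" --pt "0.06 0.5 2.6 0 0 -0.008 4" --pt "0.06 0.4 2.4 0 0 -0.008 4" --pt "0.06 0 1.2 0 0 -0.008 4" --pt "0 0 0 0 0 0 4" --pt "0 0 0 0 0 0 4"

```text
clock: 24.45
eef_pos: [495.5, -328.0, 54.8]
orientation: [[0.929, 0.369, 0.0], [0.369, -0.929, 0.0], [0.0, -0.0, -1.0]]
wrist_force: [0.6, 0.0, -0.2]
gripper_width: 0.587
gripper_force: 30.0
```

```bash
python3 p.py 494.1 -328.8 42 .375 2 4; python3 - <<'E'
from h import *
c=read_camera("scene"); p=get_obs(); x,y=493.4,-329.1; a=.375
cv2.imwrite("pics/c6.png",cv2.resize(c["pixels"][145:265,80:200],(600,600),interpolation=2))
R=np.array([[np.cos(a),-np.sin(a)],[np.sin(a),np.cos(a)]])
for z,w,d in((10,40,27),(5,52,39),(p["eef_pos"][2]-28.9+60,40,27)):
  print(z,[((proj(c,[[*(R@[sx*w,sy*d]+[x,y]),z]])[0]-[80,145]+.5)*5).round().tolist() for sx,sy in((1,1),(1,-1),(-1,1),(-1,-1))])
for d in ((1,0),(0,1)): print(d,((proj(c,[[*(R@d+[x,y]),50]])-proj(c,[[x,y,50]]))*5).round(2))
E
```

```text
t 24.4 [ 495.5 -328.    54.8] yaw 0.378 step 6.471947484178879 tilt [ 2.e-04  3.e-04 -1.e+00]
[[-0.08,0.01,0.64,0,0,0.002,4.0],[-0.08,0.01,0.64,0,0,0.002,4.0]]
10 [[370.0, 437.0], [256.0, 487.0], [306.0, 328.0], [196.0, 373.0]]
5 [[407.0, 450.0], [242.0, 523.0], [323.0, 310.0], [166.0, 374.0]]
86.44770432421117 [[334.0, 325.0], [212.0, 375.0], [269.0, 215.0], [151.0, 260.0]]
(1, 0) [[0.78 1.4 ]]
(0, 1) [[ 2.15 -0.88]]
```

View pics/c6.png

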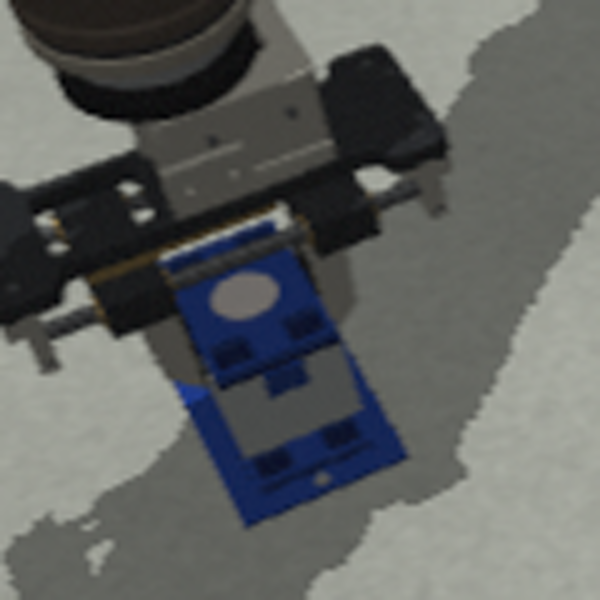

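The crop shows the box over the dock. Dock front corners are at (408,457) and (247,526), lid corners at (340,335) and (218,385), so the box sits about 2–3 mm too far forward. Correcting that while lowering.

Emit:
send_rows --pt "-0.11 0 0.6 0 0 0 4" --pt "-0.11 0 0.5 0 0 0 4" --pt "0 0 0.2 0 0 0 4" --pt "0 0 0.2 0 0 0 4" --pt "0 0 0.2 0 0 0 4" --pt "0 0 0.1 0 0 0 4" --pt "0 0 0 0 0 0 4"

```text
clock: 25.2
eef_pos: [493.1, -329.6, 36.2]
orientation: [[0.93, 0.369, -0.0], [0.369, -0.93, 0.0], [-0.0, -0.0, -1.0]]
wrist_force: [0.0, 0.1, -0.6]
gripper_width: 0.589
gripper_force: 30.0
```

Emit:
send_rows --pt "0 0 0.12 0 0 0 4" --pt "0 0 0.08 0 0 0 4" --pt "0 0 0.05 0 0 0 4" --pt "0 0 0 0 0 0 4"

```text
clock: 25.6
eef_pos: [493.1, -329.6, 34.0]
orientation: [[0.929, 0.369, 0.0], [0.369, -0.929, -0.0], [0.0, 0.0, -1.0]]
wrist_force: [-0.7, -0.7, 1.3]
gripper_width: 0.586
gripper_force: 30.0
```

Emit:
send_rows --pt "0 0 0 0 0 0 9" --pt "0 0 0 0 0 0 9" --pt "0 0 0 0 0 0 9" --pt "0 0 0 0 0 0 9" --pt "0 0 -2.5 0 0 0 9" --pt "0 0 -4 0 0 0 9" --pt "0 0 -3.5 0 0 0 9" --pt "0 0 0 0 0 0 9"

```text
clock: 26.4
eef_pos: [495.9, -331.1, 138.8]
orientation: [[0.93, 0.369, 0.007], [0.369, -0.93, -0.004], [0.005, 0.007, -1.0]]
wrist_force: [1.1, 0.2, 0.7]
gripper_width: 0.98
gripper_force: 0.0
```

```bash
python3 p.py 632.3 156.2 130 .15 16 9
```

```text
t 26.4 [ 495.9 -331.1  138.8] yaw 0.378 step 31.63506367741736 tilt [ 0.0073 -0.0041 -1.    ]
[[1.92,-2.52,0.06,0,0,0.014,9.0],[1.88,-2.54,0.06,0,0,0.014,9.0],[1.84,-2.57,0.06,0,0,0.014,9.0],[1.81,-2.6,0.06,0,0,0.014,9.0],[1.77,-2.62,0.06,0,0,0.014,9.0],[1.73,-2.65,0.06,0,0,0.014,9.0],[1.69,-2.67,0.06,0,0,0.014,9.0],[1.66,-2.69,0.06,0,0,0.014,9.0],[1.62,-2.72,0.06,0,0,0.014,9.0],[1.58,-2.74,0.06,0,0,0.014,9.0],[1.54,-2.76,0.06,0,0,0.014,9.0],[1.5,-2.78,0.06,0,0,0.014,9.0],[1.46,-2.81,0.06,0,0,0.014,9.0],[1.42,-2.83,0.06,0,0,0.014,9.0],[1.38,-2.85,0.06,0,0,0.014,9.0],[1.34,-2.87,0.06,0,0,0.014,9.0]]
```

Emit:
send_rows --pt "1.9 -2.5 0 0 0 0.014 9" --pt "1.88 -2.54 0 0 0 0.014 9" --pt "1.84 -2.57 0 0 0 0.014 9" --pt "1.8 -2.6 0 0 0 0.014 9" --pt "1.77 -2.62 0 0 0 0.014 9" --pt "1.73 -2.65 0 0 0 0.014 9" --pt "1.7 -2.67 0 0 0 0.014 9" --pt "1.66 -2.7 0 0 0 0.014 9"

```text
clock: 27.2
eef_pos: [561.0, -84.8, 133.4]
orientation: [[0.965, 0.262, -0.0], [0.262, -0.965, -0.0], [-0.0, -0.0, -1.0]]
wrist_force: [-0.1, -0.6, 0.1]
gripper_width: 0.977
gripper_force: 0.0
```

Emit:
send_rows --pt "1.62 -2.72 0 0 0 0.014 9" --pt "1.58 -2.74 0 0 0 0.014 9" --pt "1.54 -2.76 0 0 0 0.014 9" --pt "1.5 -2.78 0 0 0 0.014 9" --pt "1.46 -2.81 0 0 0 0.014 9" --pt "1.42 -2.83 0 0 0 0.014 9" --pt "1.38 -2.85 0 0 0 0.014 9" --pt "1.34 -2.87 0 0 0 0.014 9"

```text
clock: 28.0
eef_pos: [628.6, 159.1, 133.2]
orientation: [[0.988, 0.152, -0.001], [0.152, -0.988, -0.0], [-0.001, 0.0, -1.0]]
wrist_force: [0.5, 0.6, -1.3]
gripper_width: 0.983
gripper_force: 0.0
```

Emit:
send_rows --pt "0 0 0 0 0 0 9" --pt "0 0 0 0 0 0 9"

```text
clock: 28.2
eef_pos: [628.2, 158.7, 133.0]
orientation: [[0.988, 0.155, -0.001], [0.155, -0.988, -0.0], [-0.001, 0.0, -1.0]]
wrist_force: [0.8, -0.2, -0.4]
gripper_width: 0.983
gripper_force: 0.0
```

```bash
python3 p.py 632.3 156.2 18 .15 4 9; python3 - <<'E'
from h import *
cs=cams("7")
for n in cs:
  uv=proj(cs[n],[[493,-329,65]])[0].astype(int); im=cs[n]["pixels"][uv[1]-12:uv[1]+12,uv[0]-12:uv[0]+12]
  k,l,s,c=cv2.connectedComponentsWithStats((im[...,2]>90).astype(np.uint8))
  for i in range(1,k):
    if s[i,4]>20: print(n,s[i,4],ray(cs[n],c[i]+uv-12,65).round(1))
t=cs["top"]["pixels"][160:260,360:460];s=cs["scene"]["pixels"][165:265,90:190];v=cs["scene"]["pixels"][180:280,305:405]
cv2.imwrite("pics/c7.png",cv2.resize(np.hstack([t,s,v]),(798,266),interpolation=2))
E
```

```text
t 28.2 [628.2 158.7 133. ] yaw 0.156 step 28.78301201985796 tilt [-9.e-04 -3.e-04 -1.e+00]
[[0.09,0.08,2.88,0,0,0.001,9.0],[0.09,0.08,2.88,0,0,0.001,9.0],[0.09,0.08,2.88,0,0,0.001,9.0],[0.09,0.08,2.88,0,0,0.001,9.0]]
top 24 [ 513.  -354.5   65. ]
top 146 [ 491.3 -332.    65. ]
top 24 [ 477.8 -299.6   65. ]
scene 26 [ 453.5 -349.9   65. ]
scene 101 [ 492.8 -329.5   65. ]
```

View pics/c7.png

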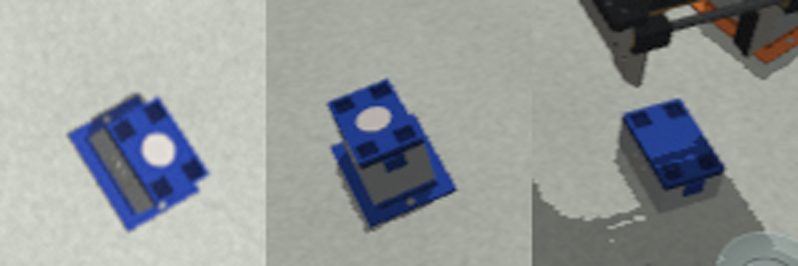

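The tall blue box is seated in its dock and the flat one is clear, with the gripper above it. Gripping.

Emit:
send_rows --pt "0.09 0.07 2.8 0 0 0 9" --pt "0.09 0.07 2.8 0 0 0 9" --pt "0.09 0.07 2.8 0 0 0 9" --pt "0.09 0.07 2.8 0 0 0 9" --pt "0 0 0.2 0 0 0 9" --pt "0 0 0 0 0 0 4" --pt "0 0 0 0 0 0 4" --pt "0 0 0 0 0 0 4"

```text
clock: 29.1
eef_pos: [633.7, 155.8, 21.6]
orientation: [[0.988, 0.153, 0.003], [0.153, -0.988, 0.001], [0.003, -0.0, -1.0]]
wrist_force: [0.7, 0.4, 0.7]
gripper_width: 0.768
gripper_force: 0.0
```

Emit:
send_rows --pt "0 0 0 0 0 0 4" --pt "0 0 0 0 0 0 4" --pt "0 0 0 0 0 0 4" --pt "0 0 0 0 0 0 4"

```text
clock: 29.5
eef_pos: [633.0, 156.1, 20.6]
orientation: [[0.988, 0.153, 0.001], [0.153, -0.988, 0.0], [0.001, -0.0, -1.0]]
wrist_force: [-2.5, 0.8, 7.1]
gripper_width: 0.588
gripper_force: 30.0
```

Emit:
send_rows --pt "0 0 -1 0 0 0 4" --pt "0 0 -2.5 0 0 0 4" --pt "0 0 -4 0 0 0 4" --pt "0 0 -4 0 0 0 4" --pt "0 0 -1.5 0 0 0 4" --pt "0 0 0 0 0 0 4"

```text
clock: 30.1
eef_pos: [634.0, 156.1, 152.7]
orientation: [[0.988, 0.153, 0.005], [0.153, -0.988, 0.001], [0.005, -0.001, -1.0]]
wrist_force: [0.2, 1.1, -1.9]
gripper_width: 0.588
gripper_force: 30.0
```

```bash
python3 p.py 492.2 -330.2 147 .378 16 4
```

```text
t 30.1 [634.  156.1 152.7] yaw 0.154 step 31.66047681896153 tilt [ 0.0045  0.0013 -1.    ]
[[-1.34,2.87,0.04,0,0,-0.014,4.0],[-1.38,2.85,0.04,0,0,-0.014,4.0],[-1.42,2.83,0.04,0,0,-0.014,4.0],[-1.46,2.81,0.04,0,0,-0.014,4.0],[-1.5,2.79,0.04,0,0,-0.014,4.0],[-1.54,2.77,0.04,0,0,-0.014,4.0],[-1.58,2.75,0.04,0,0,-0.014,4.0],[-1.62,2.72,0.04,0,0,-0.014,4.0],[-1.65,2.7,0.04,0,0,-0.014,4.0],[-1.69,2.68,0.04,0,0,-0.014,4.0],[-1.73,2.65,0.04,0,0,-0.014,4.0],[-1.77,2.63,0.04,0,0,-0.014,4.0],[-1.8,2.6,0.04,0,0,-0.014,4.0],[-1.84,2.58,0.04,0,0,-0.014,4.0],[-1.87,2.55,0.04,0,0,-0.014,4.0],[-1.91,2.52,0.04,0,0,-0.014,4.0]]
```

Emit:
send_rows --pt "-0.7 1.4 0 0 0 -0.014 4" --pt "-1.38 2.85 0 0 0 -0.014 4" --pt "-1.42 2.83 0 0 0 -0.014 4" --pt "-1.46 2.8 0 0 0 -0.014 4" --pt "-1.5 2.8 0 0 0 -0.014 4" --pt "-1.54 2.77 0 0 0 -0.014 4" --pt "-1.58 2.75 0 0 0 -0.014 4" --pt "-1.62 2.72 0 0 0 -0.014 4"

```text
clock: 30.9
eef_pos: [563.8, -73.3, 147.7]
orientation: [[0.965, 0.263, -0.004], [0.263, -0.965, 0.0], [-0.003, -0.001, -1.0]]
wrist_force: [-0.1, -0.2, -2.3]
gripper_width: 0.589
gripper_force: 30.0
```

Emit:
send_rows --pt "-1.65 2.7 0 0 0 -0.014 4" --pt "-1.69 2.68 0 0 0 -0.014 4" --pt "-1.73 2.65 0 0 0 -0.014 4" --pt "-1.77 2.63 0 0 0 -0.014 4" --pt "-1.8 2.6 0 0 0 -0.014 4" --pt "-1.84 2.58 0 0 0 -0.014 4" --pt "-1.87 2.55 0 0 0 -0.014 4" --pt "-1.91 2.52 0 0 0 -0.014 4"

```text
clock: 31.7
eef_pos: [493.0, -315.8, 147.7]
orientation: [[0.929, 0.369, -0.003], [0.369, -0.929, 0.002], [-0.002, -0.003, -1.0]]
wrist_force: [1.4, 0.4, -1.7]
gripper_width: 0.588
gripper_force: 30.0
```

Emit:
send_rows --pt "0 0 0 0 0 0 4" --pt "0 0 0 0 0 0 4"

```text
clock: 31.9
eef_pos: [493.3, -315.3, 147.9]
orientation: [[0.93, 0.367, -0.003], [0.367, -0.93, 0.001], [-0.002, -0.002, -1.0]]
wrist_force: [0.8, 0.7, -1.0]
gripper_width: 0.586
gripper_force: 30.0
```

```bash
python3 p.py 492.7 -330 98 .378 4 4
```

```text
t 31.9 [ 493.3 -315.3  147.9] yaw 0.376 step 13.012936286019135 tilt [-0.0028  0.0015 -1.    ]
[[-0.15,0.34,1.25,0,0,-0.001,4.0],[-0.15,0.34,1.25,0,0,-0.001,4.0],[-0.15,0.34,1.25,0,0,-0.001,4.0],[-0.15,0.33,1.25,0,0,-0.001,4.0]]
```

Emit:
send_rows --pt "-0.15 0.34 1.25 0 0 0 4" --pt "-0.15 0.34 1.25 0 0 0 4" --pt "-0.15 0.34 1.25 0 0 0 4" --pt "-0.15 0.33 1.25 0 0 0 4" --pt "0 0 0 0 0 0 4" --pt "0 0 0 0 0 0 4"

```text
clock: 32.5
eef_pos: [494.0, -329.8, 99.3]
orientation: [[0.93, 0.369, -0.001], [0.369, -0.93, 0.001], [-0.001, -0.001, -1.0]]
wrist_force: [0.3, 1.0, -1.2]
gripper_width: 0.587
gripper_force: 30.0
```

```bash
python3 p.py 492.7 -330 90 .378 2 4; python3 - <<'E'
from h import *
c=read_camera("scene"); p=get_obs(); x,y=492.2,-330.2; a=.378
cv2.imwrite("pics/c8.png",cv2.resize(c["pixels"][135:255,75:195],(600,600),interpolation=2))
R=np.array([[np.cos(a),-np.sin(a)],[np.sin(a),np.cos(a)]])
for z,w,d in((5,52,39),(65,40,27),(p["eef_pos"][2]-20.6+46,40,27)):
  print(z,[((proj(c,[[*(R@[sx*w,sy*d]+[x,y]),z]])[0]-[75,135]+.5)*5).round().tolist() for sx,sy in((1,1),(1,-1),(-1,1),(-1,-1))])
for d in ((1,0),(0,1)): print(d,((proj(c,[[*(R@d+[x,y]),90]])-proj(c,[[x,y,90]]))*5).round(2))
E
```

```text
t 32.5 [ 494.  -329.8   99.3] yaw 0.378 step 4.71224131947787 tilt [-8.e-04  5.e-04 -1.e+00]
[[-0.07,-0.02,0.47,0,0,-0.0,4.0],[-0.07,-0.02,0.47,0,0,-0.0,4.0]]
5 [[429.0, 498.0], [265.0, 571.0], [346.0, 358.0], [188.0, 422.0]]
65 [[367.0, 406.0], [247.0, 456.0], [302.0, 296.0], [187.0, 342.0]]
125.30708271792813 [[337.0, 311.0], [210.0, 361.0], [270.0, 200.0], [148.0, 246.0]]
(1, 0) [[0.8  1.41]]
(0, 1) [[ 2.23 -0.88]]
```

View pics/c8.png

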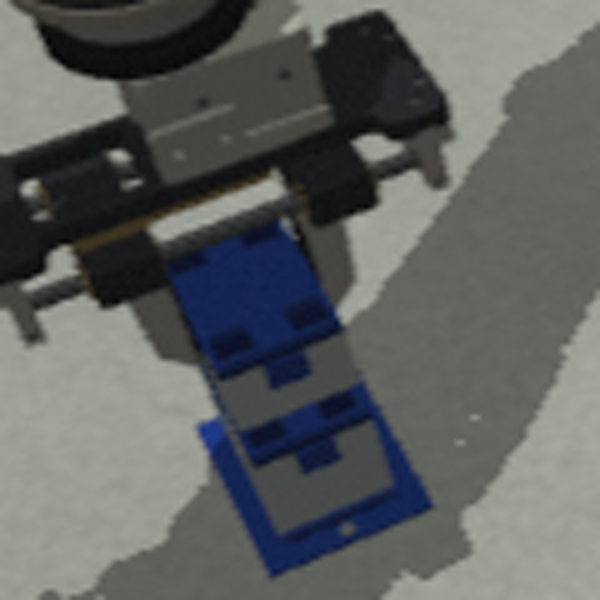

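The crop shows the flat box level above the tall one. Front lower lid edges are at (340,330)/(217,377) for the flat box and (375,418)/(257,466) for the tall one. I'll shift back about 1.8 mm and sideways 1 mm while lowering.

Emit:
send_rows --pt "-0.09 -0.05 0.4 0 0 0 4" --pt "-0.09 -0.05 0.4 0 0 0 4" --pt "0 0 0.2 0 0 0 4" --pt "0 0 0.2 0 0 0 4" --pt "0 0 0.1 0 0 0 4" --pt "0 0 0 0 0 0 4"

```text
clock: 33.15
eef_pos: [492.2, -329.6, 86.7]
orientation: [[0.929, 0.369, -0.0], [0.369, -0.929, 0.0], [-0.0, -0.0, -1.0]]
wrist_force: [-0.4, 0.4, -1.7]
gripper_width: 0.585
gripper_force: 30.0
```

Emit:
send_rows --pt "0 0 0.15 0 0 0 4" --pt "0 0 0.15 0 0 0 4" --pt "0 0 0.1 0 0 0 4" --pt "0 0 0 0 0 0 4"

```text
clock: 33.55
eef_pos: [492.1, -329.6, 82.6]
orientation: [[0.929, 0.369, -0.0], [0.369, -0.929, 0.0], [-0.0, -0.0, -1.0]]
wrist_force: [0.6, 0.4, -1.2]
gripper_width: 0.58
gripper_force: 30.0
```

In the recesses. Lowering the last 2 mm.

Emit:
send_rows --pt "0 0 0.1 0 0 0 4" --pt "0 0 0.07 0 0 0 4" --pt "0 0 0.04 0 0 0 4" --pt "0 0 0 0 0 0 4"

```text
clock: 33.95
eef_pos: [492.2, -329.7, 80.7]
orientation: [[0.93, 0.369, 0.0], [0.369, -0.93, -0.0], [-0.0, 0.0, -1.0]]
wrist_force: [-0.1, -1.1, -1.4]
gripper_width: 0.589
gripper_force: 30.0
```

Emit:
send_rows --pt "0 0 0.04 0 0 0 4" --pt "0 0 0.03 0 0 0 4" --pt "0 0 0 0 0 0 4"

```text
clock: 34.25
eef_pos: [492.2, -329.7, 80.5]
orientation: [[0.93, 0.369, 0.0], [0.369, -0.93, -0.0], [0.0, 0.0, -1.0]]
wrist_force: [-1.5, 0.7, 5.4]
gripper_width: 0.584
gripper_force: 30.0
```

Emit:
send_rows --pt "0 0 0 0 0 0 9" --pt "0 0 0 0 0 0 9" --pt "0 0 0 0 0 0 9" --pt "0 0 0 0 0 0 9" --pt "0 0 -2.5 0 0 0 9" --pt "0 0 -4 0 0 0 9" --pt "0 0 -4 0 0 0 9" --pt "1 -2.5 -2 0 0 0 9"

```text
clock: 35.05
eef_pos: [492.7, -306.9, 208.5]
orientation: [[0.931, 0.364, 0.004], [0.364, -0.931, -0.004], [0.002, 0.005, -1.0]]
wrist_force: [0.9, -0.1, -0.1]
gripper_width: 0.981
gripper_force: 0.0
```

Emit:
send_rows --pt "1.3 -3.5 0 0 0 0 9" --pt "1.3 -3.5 0 0 0 0 9" --pt "1.3 -3.5 0 0 0 0 9" --pt "1.3 -3.5 0 0 0 0 9" --pt "1 -2.5 0 0 0 0 9" --pt "0 0 0 0 0 0 9" --pt "0 0 0 0 0 0 9"

```text
clock: 35.75
eef_pos: [489.1, -126.4, 205.1]
orientation: [[0.929, 0.37, 0.0], [0.37, -0.929, -0.0], [0.0, 0.0, -1.0]]
wrist_force: [0.2, -0.6, -0.0]
gripper_width: 0.98
gripper_force: 0.0
```

```bash
python3 - <<'E'
from h import *
cs=cams("9"); print(get_obs()["clock"])
a=cs["scene"]["pixels"][145:275,80:230];b=cs["scene"]["pixels"][125:255,315:465]
cv2.imwrite("pics/c9.png",cv2.resize(np.hstack([a,b]),(780,338),interpolation=2))
E
```

```text
35.85
```

View pics/c9.png

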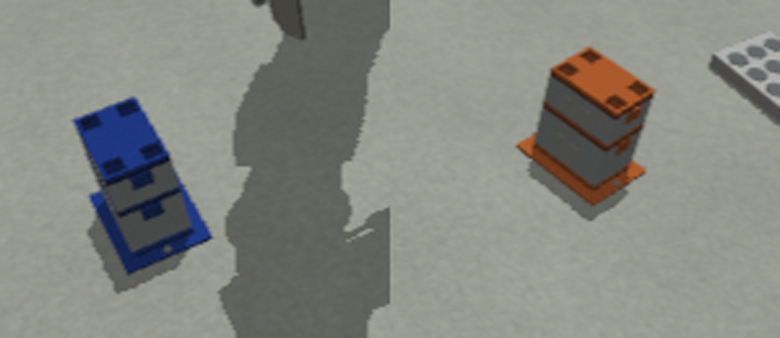

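View pics/scene9.png

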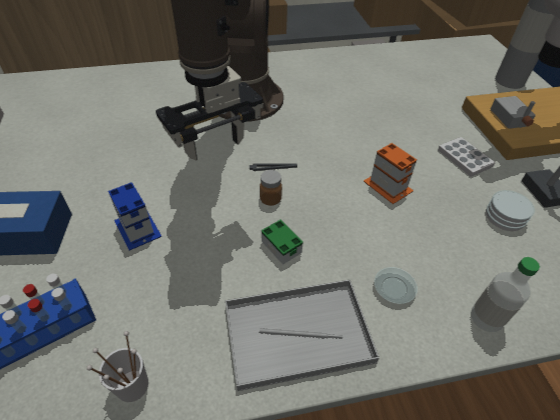

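The blue stack (133,215) and orange stack (391,172) are level with their seams closed. The green box (282,239) and jar (270,188) are where they started. Handing in.

```bash
python3 -c "
from workcell import *
print(hand_in())"
```

```text
the job is handed in; nothing more can be done
None
```

The job is handed in at about 36 s: both colours are stacked on their own docks, tall box at the bottom and flat on top, seated level in the last pictures, and the green box and jar were not moved.

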